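Load the sample caddy by cap colour

ROBOT

A 7-joint arm with a two-finger parallel gripper is mounted at the origin on the work surface. World frame = base frame: x ahead of the robot, y to its left, z up, the work surface at z = 0. Lengths are in m, angles in rad, forces in N, time in s.
With the tool pointing down it reaches from about 0.425 to 0.925 m from the base axis. Payload 6.8 kg.
Tool frame: the origin (TCP) lies midway between the tips of the shut fingers; the grasp point (between the pads) lies 19 mm behind it; z points along the fingers, y is the line along which they close (so a half turn about z gives the same grasp; the last joint's range is limited). The gripper opens to 85 mm and grips with 20 to 120 N. Pads are 22 mm wide; open, the fingers measure 114 mm over their backs; the gripper's body (76 mm by 85 mm) begins 54 mm behind the grasp point. The pads swing forward as they close: fully open they stand 13 mm farther back than shut.
Start: joints at [1.017, 0.477, 0.022, 1.555, -0.011, 1.109, -0.083], TCP at [0.291, -0.609, 0.231] pointing down, gripper open.
Joint ranges: [-2.96, 2.96], [-0.34, 2.1], [-1.41, 1.46], [0.24, 2.44], [-1.37, 4.51], [0.17, 1.92], [-2.96, 2.96]. Speed limits (rad/s): [2.39, 2.39, 3.14, 3.14, 3.14, 3.14, 3.14].

INTERFACE

Orientations are given as a unit quaternion [w, x, y, z].
In Python, from cell import status, imaging, r gives the robot as it stands.
- The arm moves only by the shell command python3 -m creep 'ROWS' [FORCE]. ROWS is JSON, a list that holds one entry, the list of rows, each a list of 7 numbers: the shift along the tool's x, y, z scaled (see below), then the turn, a rotation vector about the tool's x, y, z scaled (see below), then the opening, from -1 (shut) to 1 (fully open). In form: [[[dx, dy, dz, rx, ry, rz, hand], ...]]. A call has exactly 8 rows; each row is the pose to reach, as a shift and turn from the pose commanded when the call began, along the tool's axes at that moment, turning the shorter way round; what a row does not reach only later rows make up. The controller multiplies each number of a shift by 100 mm and each number of a turn by 360 degrees. A row lasts 1/8 s, in which the tool goes at most 62.5 mm and 10.7 degrees, less where a joint would pass 70% of its speed; a pose out of reach is approached as far as the arm can. A call with a number of a shift or a turn outside -1 to 1 is refused whole. A call with a gripper value outside its range is refused whole. The fingers move at their own pace and stop on an object; FORCE is the grip in N (left out, the last holds). Time passes only in rows, so rows that repeat a pose let the fingers close, or fill a call up. It gives the time, the measured TCP pose, the force, the opening and the grip force at its end, in the units of the state.
- status.state(): the state, without advancing time (a new reading comes with each control period).
- imaging.read_camera(name): name is "scene" or "top" or "wrist"; returns (picture, depth): 400x640x3 uint8, red, green, blue; 400x640 float32, m along the optical axis (not along the pixel's ray), 0 where there is no reading.
- imaging.camera_params(name): a dict with "mtx" (3x3 intrinsics, pixels), "k1" (the pictures are not rectified: a ray, as slopes to the right and down, at radius r is drawn at 1 + k1 r^2 times it, then the intrinsics apply), "rvec" (rotation vector, rad) and "tvec" (3), from world to camera coordinates, as OpenCV has them; the wrist camera has in their place "T_tool_cam" (4x4, takes a point from camera to tool coordinates, whose origin is the TCP and whose axes are the flange's). Camera axes: x right, y down, z forward; pixel columns grow to the right and rows downward; lengths in m; the calibration is good to about 2 mm. A picture is of the moment at which its call begins: read the wrist's pose just before it. camera_params takes no time and is no camera call.
- r.hand_in(): hands the job in; it is judged then, once.
The state is a dict: "time_s": time; "q": joint angles; "qd": joint speeds; "joint_torque": joint torques, N m; "ee_pos": TCP position; "tcp_rot": TCP orientation; "contact_force": force on the tool from outside, world axes, zero at the start; "torque": the same for the moment, N m; "finger_gap": finger opening in m; "gripper_force": force on a finger pad.
Only numpy, scipy, OpenCV 4.12 (cv2) and the standard library are available. Lean on these libraries where they do the work, as an engineer would, in place of code of your own. Each camera call takes 0.05 s, during which the arm holds its last target. There are 200 camera calls.

TASK

Gather the four white sample bottles from the lab bench into the caddy, each standing upright on the floor of the well that has the colour of its cap; lower each one into its well rather than dropping it in. The two amber-brown bottles have the same caps but are not part of this batch: leave them standing where they are.

Things in the scene. Friction and masses are not known exactly. Their poses are not given: they have to be found in the camera images.
- white_red: Sample bottle with opaque white body and red cap, 90 mm tall: round body 48 mm in diameter up to 58 mm, sloping shoulder, round ribbed screw cap 32 mm in diameter from 70 to 90 mm above its foot (grip it there from above); 75 to 155 g, stands upright, loose. Origin: centre of its underside; z up. Belongs in the red well.
- white_yellow: Sample bottle with opaque white body and yellow cap, 90 mm tall: round body 48 mm in diameter up to 58 mm, sloping shoulder, round ribbed screw cap 32 mm in diameter from 70 to 90 mm above its foot (grip it there from above); 75 to 155 g, stands upright, loose. Origin: centre of its underside; z up. Belongs in the yellow well.
- white_green: Sample bottle with opaque white body and green cap, 90 mm tall: round body 48 mm in diameter up to 58 mm, sloping shoulder, round ribbed screw cap 32 mm in diameter from 70 to 90 mm above its foot (grip it there from above); 75 to 155 g, stands upright, loose. Origin: centre of its underside; z up. Belongs in the green well.
- white_blue: Sample bottle with opaque white body and blue cap, 90 mm tall: round body 48 mm in diameter up to 58 mm, sloping shoulder, round ribbed screw cap 32 mm in diameter from 70 to 90 mm above its foot (grip it there from above); 75 to 155 g, stands upright, loose. Origin: centre of its underside; z up. Belongs in the blue well.
- well_red: The red square well of the caddy: open box 72 x 72 mm outside, 66 x 66 inside, 34 mm high, walls and floor 3 mm thick, fixed. Origin: centre of its underside, 4 mm above the bench (a bottle's foot rests 3 mm above this origin); x and y along its sides, z up. The wells stand 2 x 2, 74 mm apart, in one aluminium tray; their order and the tray's side of the bench change.
- well_yellow: The yellow square well of the caddy: open box 72 x 72 mm outside, 66 x 66 inside, 34 mm high, walls and floor 3 mm thick, fixed. Origin: centre of its underside, 4 mm above the bench (a bottle's foot rests 3 mm above this origin); x and y along its sides, z up. The wells stand 2 x 2, 74 mm apart, in one aluminium tray; their order and the tray's side of the bench change.
- well_green: The green square well of the caddy: open box 72 x 72 mm outside, 66 x 66 inside, 34 mm high, walls and floor 3 mm thick, fixed. Origin: centre of its underside, 4 mm above the bench (a bottle's foot rests 3 mm above this origin); x and y along its sides, z up. The wells stand 2 x 2, 74 mm apart, in one aluminium tray; their order and the tray's side of the bench change.
- well_blue: The blue square well of the caddy: open box 72 x 72 mm outside, 66 x 66 inside, 34 mm high, walls and floor 3 mm thick, fixed. Origin: centre of its underside, 4 mm above the bench (a bottle's foot rests 3 mm above this origin); x and y along its sides, z up. The wells stand 2 x 2, 74 mm apart, in one aluminium tray; their order and the tray's side of the bench change.
- amber_yellow: Look-alike that does not belong: bottle with dark amber-brown body and yellow cap, same shape and size as the white ones (48 mm body, 90 mm tall, 32 mm cap), loose. Origin: centre of its underside, z up. To be left standing where it is.
- amber_blue: Look-alike that does not belong: bottle with dark amber-brown body and blue cap, same shape and size as the white ones (48 mm body, 90 mm tall, 32 mm cap), loose. Origin: centre of its underside, z up. To be left standing where it is.

How it is judged:
At the end, for the whole second after the job is handed in: Each white bottle is at rest in the well of its cap's colour: within 15 mm of its centre, foot on its floor (underside under 8 mm above the well's), tilt under 0.12 rad. Both amber bottles are at rest, upright (0.12 rad), within 20 mm of where they began (horizontal distance between white_red and well_red below 0.015 m and z of white_red in the frame of well_red below 0.008 m and angle between each of white_red, white_yellow, white_green, white_blue, amber_yellow, amber_blue's own z axis and vertical below 0.12 rad and linear speed of each of white_red, white_yellow, white_green, white_blue, amber_yellow, amber_blue below 0.02 m/s and horizontal distance between white_yellow and well_yellow below 0.015 m and z of white_yellow in the frame of well_yellow below 0.008 m and horizontal distance between white_green and well_green below 0.015 m and z of white_green in the frame of well_green below 0.008 m and horizontal distance between white_blue and well_blue below 0.015 m and z of white_blue in the frame of well_blue below 0.008 m and distance of each of amber_yellow, amber_blue from where it was at the start of the episode below 0.02 m); the robot touches nothing.
It fails at once if a white bottle is let fall with its foot above the rim height of the wells ((contact force between white_red and the fingers below 0.05 N and height (world z) of white_red above 0.042 m and linear speed of white_red above 0.35 m/s) or (contact force between white_yellow and the fingers below 0.05 N and height (world z) of white_yellow above 0.042 m and linear speed of white_yellow above 0.35 m/s) or (contact force between white_green and the fingers below 0.05 N and height (world z) of white_green above 0.042 m and linear speed of white_green above 0.35 m/s) or (contact force between white_blue and the fingers below 0.05 N and height (world z) of white_blue above 0.042 m and linear speed of white_blue above 0.35 m/s)).
It fails at once if an amber bottle is moved more than 30 mm, lifted or tipped (distance of any of amber_yellow, amber_blue from where it was at the start of the episode above 0.03 m or height (world z) of any of amber_yellow, amber_blue above 0.015 m or angle between any of amber_yellow, amber_blue's own z axis and vertical above 0.4 rad).
It also fails if it takes over 109 s, if anything falls off the work surface, if the arm or the gripper's body presses on something with over 40 N, if the wrist force passes 120 N, or if a joint passes its speed limit or range.

## Working session

There is one attempt and no reset: what is moved stays moved. The work goes in short steps, Python scripts to look and compute and a shell command to move; the robot and the scene stay as the last step left them, time stands still between calls to the robot, and variables do not carry over. Pictures are saved under pics/ and viewed, at most 14 in all, crops included, and the job is handed in when it is done.

```bash
mkdir -p pics; python3 - <<'E'
from cell import status, imaging, r
import cv2
s=status.state();print(s)
for n in("scene","top"):
    p,d=imaging.read_camera(n);cv2.imwrite(f"pics/{n}0.png",p[:,:,::-1]);print(imaging.camera_params(n))
print(imaging.camera_params("wrist"))
E
```

```text
{'time_s': 0.0, 'q': array([ 1.016967  ,  0.47776437,  0.02237222,  1.556418  , -0.01151601,
        1.10930269, -0.08309424]), 'qd': array([ 0.00116368,  0.00020134,  0.00031785, -0.00105599, -0.00281934,
       -0.00102894, -0.00266934]), 'joint_torque': array([-1.16843054e-03, -5.96455336e+01,  1.60766646e+00, -2.81191581e+01,
        1.24868233e-02,  9.49292618e-03, -2.50317373e-05]), 'ee_pos': array([ 0.29073031, -0.60854519,  0.23036443]), 'tcp_rot': array([-8.43388925e-04,  9.75268829e-01,  2.21020211e-01, -2.57888695e-04]), 'contact_force': array([-0.50725979, -0.12160774, -0.51792095]), 'torque': array([-0.00410968,  0.00792703,  0.02579342]), 'gripper_force': 0.0, 'finger_gap': 0.08529753768013448}
{'mtx': array([[414.01471514,   0.        , 315.57934538],
       [  0.        , 414.01471514, 199.63805346],
       [  0.        ,   0.        ,   1.        ]]), 'k1': 0.02649738651721079, 'rvec': array([ 1.97808375,  1.37118916, -0.59846317]), 'tvec': array([-0.18274508, -0.32229451,  1.46634236])}
{'mtx': array([[441.97837019,   0.        , 317.47152821],
       [  0.        , 441.97837019, 191.46391285],
       [  0.        ,   0.        ,   1.        ]]), 'k1': 0.0017779670908204444, 'rvec': array([ 2.12736369, -2.16947586,  0.10315268]), 'tvec': array([0.00876892, 0.57066442, 0.94877564])}
{'mtx': array([[323.06657144,   0.        , 323.64328029],
       [  0.        , 323.06657144, 203.10408119],
       [  0.        ,   0.        ,   1.        ]]), 'k1': -0.06430268742867674, 'T_tool_cam': array([[-4.69940105e-04, -9.57253781e-01, -2.89248989e-01,
         7.50772016e-02],
       [ 9.99999306e-01, -1.37352015e-04, -1.17013043e-03,
        -4.17731048e-04],
       [ 1.08038284e-03, -2.89249338e-01,  9.57253181e-01,
        -1.43207288e-01],
       [ 0.00000000e+00,  0.00000000e+00,  0.00000000e+00,
         1.00000000e+00]])}
```

View pics/top0.png

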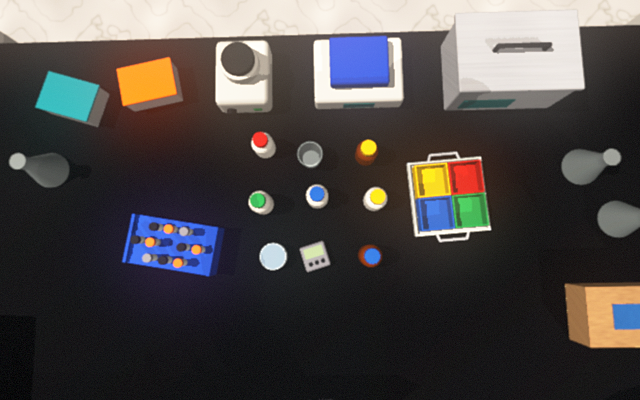

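View pics/scene0.png

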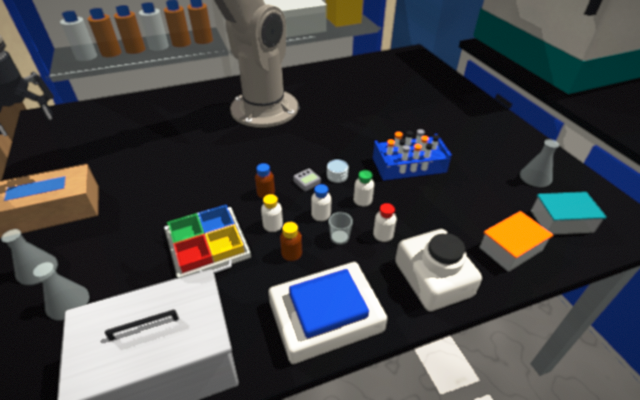

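The top view shows red (262,140), green (258,201), blue (317,194) and yellow (375,198) white bottles. The ambers are yellow (367,150) and blue (371,256). The wells are yellow (432,180), red (467,177), blue (434,214) and green (471,211). A beaker, a dish and a timer stand among them.

```bash
cat >h.py <<'E'
import numpy as np,cv2
from cell import status,imaging
from scipy.spatial.transform import Rotation as R
def pts(n,uv,z=None,depth=None):
    c=imaging.camera_params(n)
    k=cv2.undistortPoints(np.float64(uv).reshape(-1,1,2),c['mtx'],np.array([c['k1'],0,0,0]))[:,0]
    d=np.c_[k,np.ones(len(k))]
    if n=='wrist':
        s=status.state();T=np.eye(4);w=s['tcp_rot'];T[:3,:3]=R.from_quat([w[1],w[2],w[3],w[0]]).as_matrix();T[:3,3]=s['ee_pos']
        T=T@c['T_tool_cam'];Rw=T[:3,:3];o=T[:3,3]
    else:
        Rw=cv2.Rodrigues(c['rvec'])[0].T;o=-Rw@c['tvec']
    D=d@Rw.T
    t=(z-o[2])/D[:,2] if depth is None else depth
    return o+D*np.reshape(t,(-1,1))
H=dict(red=(0,8),yellow=(22,34),green=(45,80),blue=(100,125))
def mask(p,c):
    h=cv2.cvtColor(p,cv2.COLOR_RGB2HSV);a,b=H[c]
    m=(h[...,0]>=a)&(h[...,0]<=b)
    if c=='red': m|=h[...,0]>172
    return (m&(h[...,1]>140)&(h[...,2]>70)).astype(np.uint8)
E
python3 - <<'E'
from h import *
np.set_printoptions(precision=4,suppress=True)
p,d=imaging.read_camera("top")
s=imaging.camera_params
for c in H:
    m=mask(p,c);n,l,st,ce=cv2.connectedComponentsWithStats(m)
    for i in range(1,n):
        if st[i,4]<60 or not(240<ce[i,0]<500 and 125<ce[i,1]<275): continue
        v,u=np.nonzero(l==i);P=pts("top",np.c_[u,v],depth=d[v,u])
        zt=np.percentile(P[:,2],90);T=P[P[:,2]>zt-.006];uv=np.c_[u,v][P[:,2]>zt-.006]
        cap=st[i,4]<700
        (cx,cy),rr=cv2.minEnclosingCircle(uv.astype(np.float32))
        print(c,ce[i].round(),st[i,4],'ztop',zt.round(4),'mean',T.mean(0),'circ',pts("top",[(cx,cy)],z=.09 if cap else .038)[0],rr, '' if cap else cv2.minAreaRect((P[:,:2]*1000).astype(np.float32)))
E
```

```text
red [260. 139.] 190 ztop 0.0916 mean [0.6779 0.1167 0.0953] circ [0.6789 0.1177 0.09  ] 7.3903069496154785 
red [466. 177.] 1073 ztop 0.0375 mean [ 0.5941 -0.3262  0.0596] circ [ 0.5977 -0.3308  0.038 ] 22.803607940673828 ((553.0086059570312, -193.6648712158203), (85.80665588378906, 383.27398681640625), 17.932958602905273)
yellow [368. 147.] 178 ztop 0.0918 mean [ 0.6554 -0.112   0.0952] circ [ 0.6565 -0.1123  0.09  ] 7.280210018157959 
yellow [432. 180.] 880 ztop 0.0378 mean [ 0.5924 -0.2532  0.0467] circ [ 0.5915 -0.2559  0.038 ] 22.500099182128906 ((550.9392700195312, -152.48199462890625), (87.87871551513672, 309.79022216796875), 21.546634674072266)
yellow [377. 196.] 174 ztop 0.0922 mean [ 0.551  -0.128   0.0952] circ [ 0.5514 -0.1285  0.09  ] 7.399080753326416 
green [471. 212.] 789 ztop 0.0366 mean [ 0.5131 -0.3316  0.0444] circ [ 0.5225 -0.334   0.038 ] 22.411033630371094 ((507.3622741699219, -195.6678009033203), (71.0176773071289, 351.8881530761719), 6.158296585083008)
green [258. 200.] 151 ztop 0.0918 mean [0.5486 0.1225 0.09  ] circ [0.5484 0.1225 0.09  ] 6.860124111175537 
blue [317. 194.] 156 ztop 0.0917 mean [ 0.5598 -0.0019  0.0897] circ [ 0.5597 -0.0019  0.09  ] 7.016842365264893 
blue [436. 214.] 969 ztop 0.0374 mean [ 0.5162 -0.2574  0.0561] circ [ 0.5174 -0.261   0.038 ] 22.803607940673828 ((505.57904052734375, -159.75897216796875), (72.7767333984375, 280.7353515625), 6.648526191711426)
blue [372. 256.] 185 ztop 0.0918 mean [ 0.4289 -0.1129  0.0948] circ [ 0.429  -0.1135  0.09  ] 7.726228713989258
```

Everything is located. The tray centre is about (.557,-.295), yawed +3.8°. I'm going to the yellow white bottle first and turning the tool to align with the world axes on the way.

```bash
python3 -m creep '[[[0.11,-0.09,0,0,0,0.009,0.4],[0.22,-0.17,0,0,0,0.018,0.4],[0.33,-0.26,0,0,0,0.027,0.4],[0.44,-0.35,0,0,0,0.036,0.4],[0.55,-0.43,0,0,0,0.045,0.4],[0.66,-0.52,0,0,0,0.054,0.4],[0.77,-0.6,0,0,0,0.063,0.4],[0.88,-0.69,0,0,0,0.071,0.4]]]' 30
python3 -m creep '[[[0.06,-0.12,0,0,0,0,0.4],[0.13,-0.24,0,0,0,0,0.4],[0.2,-0.36,0,0,0,0,0.4],[0.26,-0.48,0,0,0,0,0.4],[0.33,-0.6,0,0,0,0,0.4],[0.4,-0.72,0,0,0,0,0.4],[0.46,-0.84,0,0,0,0,0.4],[0.52,-0.95,0,0,0,0,0.4]]]'
```

```text
time_s: 1.15
ee_pos: [0.3408, -0.5083, 0.231]
tcp_rot: [-0.0, 1.0, -0.001, -0.0]
contact_force: [0.8, -0.2, 0.8]
finger_gap: 0.06
gripper_force: 0.0
time_s: 2.15
ee_pos: [0.3932, -0.413, 0.2313]
tcp_rot: [-0.0, 1.0, -0.0, 0.0]
contact_force: [0.7, -0.4, 1.1]
finger_gap: 0.0596
gripper_force: 0.0
```

```bash
python3 -m creep '[[[0.06,-0.12,0,0,0,0,0.4],[0.13,-0.24,0,0,0,0,0.4],[0.2,-0.36,0,0,0,0,0.4],[0.26,-0.48,0,0,0,0,0.4],[0.33,-0.6,0,0,0,0,0.4],[0.4,-0.72,0,0,0,0,0.4],[0.46,-0.84,0,0,0,0,0.4],[0.53,-0.95,0,0,0,0,0.4]]]'
python3 -m creep '[[[0.06,-0.12,0,0,0,0,0.4],[0.13,-0.24,0,0,0,0,0.4],[0.2,-0.36,0,0,0,0,0.4],[0.26,-0.48,0,0,0,0,0.4],[0.33,-0.6,0,0,0,0,0.4],[0.4,-0.72,0,0,0,0,0.4],[0.46,-0.84,0,0,0,0,0.4],[0.53,-0.95,0,0,0,0,0.4]]]'
python3 -m creep '[[[0.06,-0.12,0,0,0,0,0.4],[0.13,-0.24,0,0,0,0,0.4],[0.2,-0.36,0.1,0,0,0,0.4],[0.26,-0.48,0.2,0,0,0,0.4],[0.33,-0.6,0.3,0,0,0,0.4],[0.4,-0.72,0.4,0,0,0,0.4],[0.52,-0.95,0.5,0,0,0,0.4],[0.52,-0.95,0.5,0,0,0,0.4]]]'
cat > w.py <<'E'
import sys
from h import *
c,z=sys.argv[1],float(sys.argv[2])
s=status.state();p,d=imaging.read_camera("wrist");cv2.imwrite(f"pics/w{s['time_s']:.1f}.png",p[:,:,::-1])
n,l,st,ce=cv2.connectedComponentsWithStats(mask(p,c))
print('tcp',s['ee_pos'].round(4))
for i in range(1,n):
    if st[i,4]<300: continue
    q=np.argwhere(l==i)[:,::-1].astype(np.float32);a,rr=cv2.minEnclosingCircle(q)
    P=pts('wrist',[a],z=z)[0];e=P-s['ee_pos']
    print(ce[i].round(),st[i,4],np.round(a),round(rr),'world',P.round(4),'move x,y units',(e[:2]*[10,-10]).round(3))
E
python3 w.py yellow .09; ls pics
```

```text
time_s: 3.15
ee_pos: [0.4461, -0.3181, 0.2313]
tcp_rot: [-0.0, 1.0, -0.0, -0.0]
contact_force: [0.4, 0.7, 0.8]
finger_gap: 0.06
gripper_force: 0.0
time_s: 4.15
ee_pos: [0.4992, -0.2231, 0.2313]
tcp_rot: [0.0, 1.0, -0.0, -0.0]
contact_force: [-0.1, 1.1, 0.0]
finger_gap: 0.0596
gripper_force: 0.0
time_s: 5.15
ee_pos: [0.5513, -0.1261, 0.1801]
tcp_rot: [-0.001, 1.0, 0.002, -0.001]
contact_force: [0.3, 0.5, -0.6]
finger_gap: 0.0602
gripper_force: 0.0
tcp [ 0.5513 -0.1261  0.1801]
[306.  55.] 1896 [306.  56.] 26 world [ 0.6585 -0.1147  0.09  ] move x,y units [ 1.072 -0.114]
[466. 143.] 7271 [468. 140.] 60 world [ 0.6027 -0.2307  0.09  ] move x,y units [0.515 1.046]
[328. 202.] 1480 [328. 201.] 22 world [ 0.5561 -0.1302  0.09  ] move x,y units [0.048 0.041]
scene0.png
top0.png
w5.2.png
```

View pics/w5.2.png

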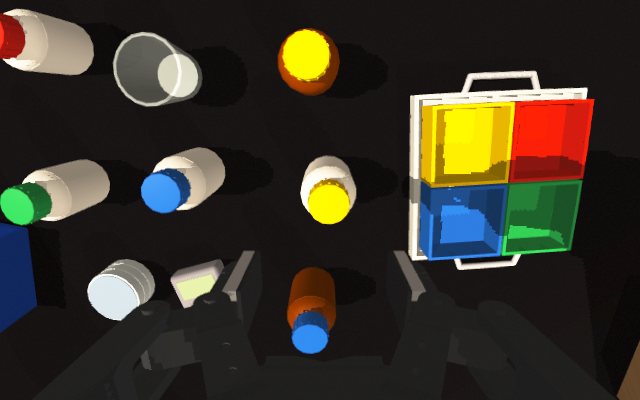

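The wrist view shows the yellow cap at (328,202), centred between the open fingers. The amber blue bottle is at (310,338), clear of them. I'm descending and gripping now.

```bash
python3 -m creep '[[[0.01,0.01,0.12,0,0,0,0.4],[0.01,0.01,0.25,0,0,0,0.4],[0.01,0.01,0.38,0,0,0,0.4],[0.01,0.01,0.5,0,0,0,0.4],[0.01,0.01,0.62,0,0,0,0.4],[0.01,0.01,0.75,0,0,0,0.4],[0.01,0.01,0.88,0,0,0,0.4],[0.01,0.01,1,0,0,0,0.4]]]'
python3 -m creep '[[[0,0,0.07,0,0,0,0.4],[0,0,0.14,0,0,0,0.4],[0,0,0.14,0,0,0,0.1],[0,0,0.14,0,0,0,-0.5],[0,0,0.14,0,0,0,-0.5],[0,0,0.14,0,0,0,-0.5],[0,0,0.14,0,0,0,-0.5],[0,0,0.14,0,0,0,-0.5]]]' 30
```

```text
time_s: 6.2
ee_pos: [0.5518, -0.1299, 0.0804]
tcp_rot: [-0.0, 1.0, -0.0, -0.0]
contact_force: [0.7, -0.4, -0.1]
finger_gap: 0.0594
gripper_force: 0.0
time_s: 7.2
ee_pos: [0.5522, -0.1299, 0.0677]
tcp_rot: [0.0, 1.0, -0.0, 0.0]
contact_force: [-0.5, 1.6, 3.9]
finger_gap: 0.0308
gripper_force: 30.2
```

```bash
python3 -m creep '[[[0,0,-0.1,0,0,0,-0.5],[0,0,-0.2,0,0,0,-0.5],[0,0,-0.35,0,0,0,-0.5],[0,0,-0.5,0,0,0,-0.5],[0.03,0.07,-0.65,0,0,0,-0.5],[0.06,0.15,-0.8,0,0,0,-0.5],[0.09,0.24,-0.9,0,0,0,-0.5],[0.12,0.36,-0.9,0,0,0,-0.5]]]'
python3 -m creep '[[[0.03,0.12,0,0,0,0,-0.5],[0.07,0.24,0,0,0,0,-0.5],[0.11,0.36,0,0,0,0,-0.5],[0.15,0.48,0,0,0,0,-0.5],[0.19,0.6,0,0,0,0,-0.5],[0.23,0.72,0,0,0,0,-0.5],[0.26,0.83,0,0,0,0,-0.5],[0.27,0.9,0,0,0,0,-0.5]]]'
cp w.py w2.py; python3 w.py red .038;python3 w.py green .038;python3 w.py blue .038
```

```text
time_s: 8.2
ee_pos: [0.5646, -0.1668, 0.1582]
tcp_rot: [0.0, 1.0, -0.0, 0.001]
contact_force: [-0.9, -0.1, -2.4]
finger_gap: 0.031
gripper_force: 30.0
time_s: 9.2
ee_pos: [0.5909, -0.2568, 0.1573]
tcp_rot: [0.0, 1.0, -0.0, 0.0]
contact_force: [0.5, 0.0, -1.5]
finger_gap: 0.0307
gripper_force: 30.0
tcp [ 0.5909 -0.2568  0.1573]
[410. 185.] 7583 [410. 185.] 61 world [ 0.6022 -0.329   0.038 ] move x,y units [0.113 0.722]
tcp [ 0.5907 -0.2578  0.1573]
[416. 259.] 4269 [410. 259.] 50 world [ 0.5335 -0.3333  0.038 ] move x,y units [-0.572  0.755]
tcp [ 0.5906 -0.2571  0.1573]
[ 13. 246.] 1142 [  9. 248.] 23 world [0.5414 0.0471 0.038 ] move x,y units [-0.493 -3.042]
```

```bash
python3 -m creep '[[[0.01,0,0.12,0,0,0,-0.5],[0.01,0,0.24,0,0,0,-0.5],[0.01,0,0.36,0,0,0,-0.5],[0.01,0,0.48,0,0,0,-0.5],[0.01,0,0.6,0,0,0,-0.5],[0.01,0,0.7,0,0,0,-0.5],[0.01,0,0.77,0,0,0,-0.5],[0.01,0,0.81,0,0,0,-0.5]]]'
python3 -m creep '[[[0,0,0.01,0,0,0,-0.5],[0,0,0.02,0,0,0,-0.5],[0,0,0.02,0,0,0,-0.2],[0,0,0.02,0,0,0,0.1],[0,0,0.02,0,0,0,0.2],[0,0,0.02,0,0,0,0.2],[0,0,-0.15,0,0,0,0.2],[0,0,-0.4,0,0,0,0.2]]]'
```

```text
time_s: 10.35
ee_pos: [0.5918, -0.2559, 0.0759]
tcp_rot: [-0.0, 1.0, -0.0, -0.0]
contact_force: [0.5, 0.2, -1.1]
finger_gap: 0.0307
gripper_force: 30.0
time_s: 11.35
ee_pos: [0.5915, -0.2558, 0.1171]
tcp_rot: [-0.0, 1.0, -0.0, -0.0]
contact_force: [0.0, -0.1, 1.9]
finger_gap: 0.0513
gripper_force: 0.0
```

```bash
python3 -m creep '[[[-0.01,-0.1,-0.1,0,0,0,0.3],[-0.02,-0.2,-0.2,0,0,0,0.3],[-0.04,-0.32,-0.2,0,0,0,0.3],[-0.06,-0.44,-0.2,0,0,0,0.3],[-0.08,-0.56,-0.2,0,0,0,0.4],[-0.1,-0.7,-0.2,0,0,0,0.4],[-0.11,-0.82,-0.2,0,0,0,0.4],[-0.12,-0.95,-0.2,0,0,0,0.4]]]'
python3 -m creep '[[[-0.01,-0.12,0,0,0,0,0.4],[-0.02,-0.24,0,0,0,0,0.4],[-0.04,-0.36,0,0,0,0,0.4],[-0.06,-0.48,0,0,0,0,0.4],[-0.08,-0.6,0,0,0,0,0.4],[-0.1,-0.72,0,0,0,0,0.4],[-0.11,-0.84,0,0,0,0,0.4],[-0.12,-0.95,0,0,0,0,0.4]]]'
python3 -m creep '[[[-0.01,-0.12,0,0,0,0,0.4],[-0.02,-0.24,0,0,0,0,0.4],[-0.04,-0.36,0,0,0,0,0.4],[-0.06,-0.48,0,0,0,0,0.4],[-0.08,-0.57,0,0,0,0,0.4],[-0.08,-0.63,0,0,0,0,0.4],[-0.08,-0.63,0,0,0,0,0.4],[-0.08,-0.63,0,0,0,0,0.4]]]'
python3 w.py blue .09
python3 - <<'E'
from h import *
p,d=imaging.read_camera("top");cv2.imwrite("pics/t1.png",cv2.resize(p[100:290,230:520,::-1],None,fx=2,fy=2))
E
```

```text
time_s: 12.35
ee_pos: [0.5798, -0.1601, 0.1362]
tcp_rot: [0.0, 1.0, -0.0, -0.0]
contact_force: [0.1, 0.1, 0.4]
finger_gap: 0.0599
gripper_force: 0.0
time_s: 13.35
ee_pos: [0.5678, -0.065, 0.1363]
tcp_rot: [-0.0, 1.0, -0.0, 0.0]
contact_force: [0.2, 0.0, 0.1]
finger_gap: 0.06
gripper_force: 0.0
time_s: 14.35
ee_pos: [0.5599, -0.0034, 0.1363]
tcp_rot: [0.0, 1.0, -0.0, 0.0]
contact_force: [0.2, -0.3, -0.3]
finger_gap: 0.0599
gripper_force: 0.0
tcp [ 0.5599 -0.0034  0.1363]
[321. 222.] 2161 [321. 221.] 27 world [ 0.5655 -0.001   0.09  ] move x,y units [ 0.056 -0.024]
[599. 247.] 6107 [601. 244.] 54 world [ 0.5484 -0.1894  0.09  ] move x,y units [-0.115  1.859]
[ 56. 302.] 10151 [ 42. 299.] 76 world [0.5047 0.202  0.09  ] move x,y units [-0.552 -2.054]
[461. 382.] 1067 [464. 377.] 23 world [ 0.4389 -0.1092  0.09  ] move x,y units [-1.211  1.058]
```

View pics/t1.png

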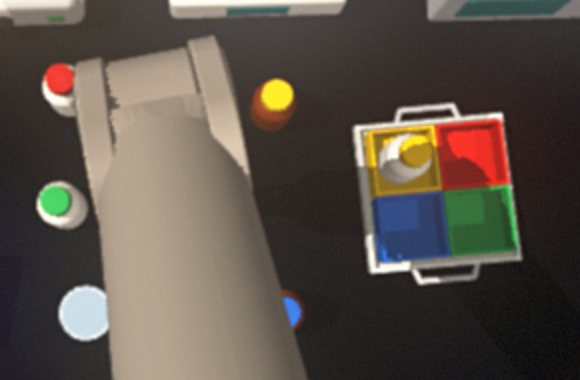

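The yellow bottle stands in the yellow well (crop position about (410,155)). Blue is next.

```bash
python3 -m creep '[[[0.01,-0.01,0.12,0,0,0,0.4],[0.01,-0.01,0.24,0,0,0,0.4],[0.01,-0.01,0.36,0,0,0,0.4],[0.01,-0.01,0.48,0,0,0,0.4],[0.01,-0.01,0.6,0,0,0,0.4],[0.01,-0.01,0.69,0,0,0,0.4],[0.01,-0.01,0.69,0,0,0,0.2],[0.01,-0.01,0.69,0,0,0,-0.2]]]' 30
python3 -m creep '[[[0,0,0,0,0,0,-0.5],[0,0,0,0,0,0,-0.5],[0,0,0,0,0,0,-0.5],[0,0,-0.1,0,0,0,-0.5],[0,0,-0.25,0,0,0,-0.5],[0,0,-0.45,0,0,0,-0.5],[0,0,-0.7,0,0,0,-0.5],[0,0,-0.95,0,0,0,-0.5]]]'
```

```text
time_s: 15.45
ee_pos: [0.5612, -0.0019, 0.0676]
tcp_rot: [-0.0, 1.0, -0.0, 0.0]
contact_force: [1.1, 0.3, -0.0]
finger_gap: 0.035
gripper_force: 0.0
time_s: 16.45
ee_pos: [0.5608, -0.002, 0.164]
tcp_rot: [-0.0, 1.0, -0.0, 0.0]
contact_force: [-0.4, -0.2, -0.7]
finger_gap: 0.0311
gripper_force: 29.9
```

```bash
python3 -m creep '[[[-0.02,0.06,0,0,0,0,-0.5],[-0.04,0.15,0,0,0,0,-0.5],[-0.06,0.27,0,0,0,0,-0.5],[-0.08,0.4,0,0,0,0,-0.5],[-0.1,0.53,0,0,0,0,-0.5],[-0.12,0.66,0,0,0,0,-0.5],[-0.14,0.79,0,0,0,0,-0.5],[-0.16,0.92,0,0,0,0,-0.5]]]'
python3 -m creep '[[[-0.02,0.12,0,0,0,0,-0.5],[-0.04,0.24,0,0,0,0,-0.5],[-0.06,0.36,0,0,0,0,-0.5],[-0.08,0.48,0,0,0,0,-0.5],[-0.1,0.6,0,0,0,0,-0.5],[-0.12,0.72,0,0,0,0,-0.5],[-0.14,0.84,0,0,0,0,-0.5],[-0.16,0.95,0,0,0,0,-0.5]]]'
python3 -m creep '[[[-0.02,0.12,0,0,0,0,-0.5],[-0.04,0.24,0,0,0,0,-0.5],[-0.06,0.36,0,0,0,0,-0.5],[-0.08,0.48,0,0,0,0,-0.5],[-0.1,0.58,0,0,0,0,-0.5],[-0.11,0.66,0,0,0,0,-0.5],[-0.11,0.71,0.06,0,0,0,-0.5],[-0.11,0.71,0.14,0,0,0,-0.5]]]'
```

```text
time_s: 17.45
ee_pos: [0.5447, -0.0948, 0.1623]
tcp_rot: [0.0, 1.0, -0.0, 0.0]
contact_force: [-0.3, -0.4, -0.4]
finger_gap: 0.0308
gripper_force: 29.9
time_s: 18.45
ee_pos: [0.5286, -0.1898, 0.1623]
tcp_rot: [0.0, 1.0, -0.0, -0.0]
contact_force: [0.7, -0.5, -0.6]
finger_gap: 0.0306
gripper_force: 29.9
time_s: 19.45
ee_pos: [0.5178, -0.2602, 0.1479]
tcp_rot: [0.0, 1.0, -0.0, 0.0]
contact_force: [-0.2, 0.5, -0.9]
finger_gap: 0.0309
gripper_force: 29.9
```

```bash
python3 -m creep '[[[0,0,0.12,0,0,0,-0.5],[0,0,0.24,0,0,0,-0.5],[0,0,0.36,0,0,0,-0.5],[0,0,0.48,0,0,0,-0.5],[0,0,0.58,0,0,0,-0.5],[0,0,0.66,0,0,0,-0.5],[0,0,0.7,0,0,0,-0.5],[0,0,0.73,0,0,0,-0.5]]]'
python3 -m creep '[[[0,0,0,0,0,0,-0.5],[0,0,0,0,0,0,-0.3],[0,0,0,0,0,0,0],[0,0,0,0,0,0,0.2],[0,0,0,0,0,0,0.2],[0,0,-0.15,0,0,0,0.2],[0,0,-0.4,0,0,0,0.2],[0,0,-0.65,0,0,0,0.2]]]'
python3 -m creep '[[[0.01,-0.12,0,0,0,0,0.4],[0.02,-0.24,0,0,0,0,0.4],[0.03,-0.36,0,0,0,0,0.4],[0.04,-0.48,0,0,0,0,0.4],[0.05,-0.6,0,0,0,0,0.4],[0.06,-0.72,0,0,0,0,0.4],[0.07,-0.84,0,0,0,0,0.4],[0.08,-0.96,0,0,0,0,0.4]]]'
python3 -m creep '[[[0.01,-0.12,0,0,0,0,0.4],[0.02,-0.24,0,0,0,0,0.4],[0.03,-0.36,0,0,0,0,0.4],[0.04,-0.48,0,0,0,0,0.4],[0.05,-0.6,0,0,0,0,0.4],[0.06,-0.72,0,0,0,0,0.4],[0.07,-0.84,0,0,0,0,0.4],[0.08,-0.96,0,0,0,0,0.4]]]'
python3 -m creep '[[[0.01,-0.12,0,0,0,0,0.4],[0.02,-0.24,0,0,0,0,0.4],[0.03,-0.36,0,0,0,0,0.4],[0.04,-0.48,0,0,0,0,0.4],[0.05,-0.6,0,0,0,0,0.4],[0.06,-0.72,0,0,0,0,0.4],[0.07,-0.84,0,0,0,0,0.4],[0.08,-0.96,0,0,0,0,0.4]]]'
python3 -m creep '[[[0.01,-0.12,0,0,0,0,0.4],[0.02,-0.24,0,0,0,0,0.4],[0.03,-0.36,0,0,0,0,0.4],[0.04,-0.48,0,0,0,0,0.4],[0.05,-0.6,0,0,0,0,0.4],[0.06,-0.72,0,0,0,0,0.4],[0.07,-0.84,0,0,0,0,0.4],[0.07,-0.95,0,0,0,0,0.4]]]'
python3 w.py green .09
```

```text
time_s: 20.45
ee_pos: [0.518, -0.26, 0.0752]
tcp_rot: [0.0, 1.0, -0.0, 0.0]
contact_force: [0.7, -0.2, -1.0]
finger_gap: 0.031
gripper_force: 29.9
time_s: 21.45
ee_pos: [0.518, -0.26, 0.142]
tcp_rot: [0.0, 1.0, -0.0, 0.0]
contact_force: [0.3, -0.3, 1.1]
finger_gap: 0.0512
gripper_force: 0.0
time_s: 22.45
ee_pos: [0.5259, -0.1631, 0.1403]
tcp_rot: [0.0, 1.0, -0.0, 0.0]
contact_force: [-0.3, -0.3, 0.1]
finger_gap: 0.0598
gripper_force: 0.0
time_s: 23.45
ee_pos: [0.5339, -0.0671, 0.1403]
tcp_rot: [0.0, 1.0, -0.0, 0.0]
contact_force: [0.5, 0.5, -0.2]
finger_gap: 0.0595
gripper_force: 0.0
time_s: 24.45
ee_pos: [0.5419, 0.0289, 0.1403]
tcp_rot: [-0.0, 1.0, -0.0, 0.0]
contact_force: [-0.5, -0.2, 0.2]
finger_gap: 0.0596
gripper_force: 0.0
time_s: 25.45
ee_pos: [0.549, 0.1239, 0.1403]
tcp_rot: [-0.0, 1.0, -0.0, 0.0]
contact_force: [0.1, -0.4, 0.0]
finger_gap: 0.0598
gripper_force: 0.0
tcp [0.549  0.1239 0.1403]
[324. 220.] 2047 [324. 219.] 27 world [0.5542 0.1271 0.09  ] move x,y units [ 0.052 -0.032]
```

```bash
python3 -m creep '[[[0.01,-0.01,0.12,0,0,0,0.4],[0.01,-0.01,0.24,0,0,0,0.4],[0.01,-0.01,0.36,0,0,0,0.4],[0.01,-0.01,0.48,0,0,0,0.4],[0.01,-0.01,0.6,0,0,0,0.4],[0.01,-0.01,0.73,0,0,0,0.4],[0.01,-0.01,0.73,0,0,0,0.2],[0.01,-0.01,0.73,0,0,0,-0.2]]]' 30
python3 -m creep '[[[0,0,0,0,0,0,-0.5],[0,0,0,0,0,0,-0.5],[0,0,0,0,0,0,-0.5],[0,0,-0.1,0,0,0,-0.5],[0,0,-0.25,0,0,0,-0.5],[0,0,-0.45,0,0,0,-0.5],[0,0,-0.7,0,0,0,-0.5],[0,0,-0.95,0,0,0,-0.5]]]'
python3 -m creep '[[[0,0.06,-0.1,0,0,0,-0.5],[-0.01,0.15,-0.2,0,0,0,-0.5],[-0.02,0.25,-0.3,0,0,0,-0.5],[-0.03,0.36,-0.3,0,0,0,-0.5],[-0.04,0.48,-0.3,0,0,0,-0.5],[-0.04,0.6,-0.3,0,0,0,-0.5],[-0.05,0.72,-0.3,0,0,0,-0.5],[-0.06,0.84,-0.3,0,0,0,-0.5]]]'
python3 -m creep '[[[0,0.12,0,0,0,0,-0.5],[-0.01,0.24,0,0,0,0,-0.5],[-0.02,0.36,0,0,0,0,-0.5],[-0.03,0.48,0,0,0,0,-0.5],[-0.04,0.6,0,0,0,0,-0.5],[-0.04,0.72,0,0,0,0,-0.5],[-0.05,0.84,0,0,0,0,-0.5],[-0.06,0.96,0,0,0,0,-0.5]]]'
python3 -m creep '[[[0,0.12,0,0,0,0,-0.5],[-0.01,0.24,0,0,0,0,-0.5],[-0.02,0.36,0,0,0,0,-0.5],[-0.03,0.48,0,0,0,0,-0.5],[-0.04,0.6,0,0,0,0,-0.5],[-0.04,0.72,0,0,0,0,-0.5],[-0.05,0.84,0,0,0,0,-0.5],[-0.06,0.96,0,0,0,0,-0.5]]]'
python3 -m creep '[[[0,0.12,0,0,0,0,-0.5],[-0.01,0.24,0,0,0,0,-0.5],[-0.02,0.36,0,0,0,0,-0.5],[-0.03,0.48,0,0,0,0,-0.5],[-0.04,0.6,0,0,0,0,-0.5],[-0.04,0.72,0,0,0,0,-0.5],[-0.05,0.84,0,0,0,0,-0.5],[-0.06,0.96,0,0,0,0,-0.5]]]'
```

```text
time_s: 26.5
ee_pos: [0.5502, 0.1242, 0.0675]
tcp_rot: [-0.0, 1.0, -0.0, 0.0]
contact_force: [0.3, 0.1, -0.1]
finger_gap: 0.035
gripper_force: 0.0
time_s: 27.5
ee_pos: [0.55, 0.1241, 0.1642]
tcp_rot: [-0.0, 1.0, -0.0, 0.0]
contact_force: [0.8, -0.4, -0.9]
finger_gap: 0.0307
gripper_force: 29.8
time_s: 28.5
ee_pos: [0.5437, 0.0392, 0.1921]
tcp_rot: [0.0, 1.0, -0.0, -0.0]
contact_force: [0.2, -0.1, -1.0]
finger_gap: 0.0308
gripper_force: 29.8
time_s: 29.5
ee_pos: [0.5378, -0.0567, 0.1923]
tcp_rot: [-0.0, 1.0, -0.0, 0.0]
contact_force: [-0.3, 0.0, -0.6]
finger_gap: 0.031
gripper_force: 29.8
time_s: 30.5
ee_pos: [0.5318, -0.1527, 0.1923]
tcp_rot: [0.0, 1.0, -0.0, -0.0]
contact_force: [0.1, 0.1, -0.9]
finger_gap: 0.031
gripper_force: 29.8
time_s: 31.5
ee_pos: [0.5257, -0.2487, 0.1923]
tcp_rot: [0.0, 1.0, -0.0, -0.0]
contact_force: [-0.1, -0.7, -1.6]
finger_gap: 0.0311
gripper_force: 29.8
```

```bash
python3 -m creep '[[[0,0.12,0,0,0,0,-0.5],[-0.01,0.24,0,0,0,0,-0.5],[-0.02,0.36,0,0,0,0,-0.5],[-0.03,0.48,0,0,0,0,-0.5],[-0.03,0.6,0,0,0,0,-0.5],[-0.03,0.72,0,0,0,0,-0.5],[-0.03,0.82,0,0,0,0,-0.5],[-0.03,0.86,0,0,0,0,-0.5]]]'
python3 -m creep '[[[0,0,0.06,0,0,0,-0.5],[0,0,0.16,0,0,0,-0.5],[0,0,0.28,0,0,0,-0.5],[0,0,0.42,0,0,0,-0.5],[0,0,0.56,0,0,0,-0.5],[0,0,0.7,0,0,0,-0.5],[0,0,0.84,0,0,0,-0.5],[0,0,0.95,0,0,0,-0.5]]]'
python3 -m creep '[[[0,0,0.08,0,0,0,-0.5],[0,0,0.15,0,0,0,-0.5],[0,0,0.2,0,0,0,-0.5],[0,0,0.22,0,0,0,-0.5],[0,0,0.22,0,0,0,-0.3],[0,0,0.22,0,0,0,0],[0,0,0.22,0,0,0,0.2],[0,0,0.22,0,0,0,0.2]]]'
python3 -m creep '[[[0,0,-0.12,0,0,0,0.2],[0,0,-0.24,0,0,0,0.2],[0,0,-0.4,0,0,0,0.2],[0,0,-0.6,0,0,0,0.2],[0.02,-0.1,-0.7,0,0,0,0.2],[0.04,-0.2,-0.7,0,0,0,0.2],[0.06,-0.35,-0.7,0,0,0,0.2],[0.1,-0.5,-0.7,0,0,0,0.2]]]'
```

```text
time_s: 32.5
ee_pos: [0.5226, -0.3348, 0.1922]
tcp_rot: [0.0, 1.0, -0.001, -0.0]
contact_force: [0.5, 0.3, -0.9]
finger_gap: 0.031
gripper_force: 29.8
time_s: 33.5
ee_pos: [0.5226, -0.3338, 0.0962]
tcp_rot: [-0.0, 1.0, -0.0, -0.0]
contact_force: [-0.3, -0.3, -1.0]
finger_gap: 0.0306
gripper_force: 29.8
time_s: 34.5
ee_pos: [0.5229, -0.334, 0.0755]
tcp_rot: [0.0, 1.0, -0.0, 0.0]
contact_force: [0.4, 0.0, 0.0]
finger_gap: 0.0513
gripper_force: 0.0
time_s: 35.5
ee_pos: [0.5326, -0.2821, 0.1446]
tcp_rot: [-0.0, 1.0, 0.0, -0.001]
contact_force: [-0.2, -0.8, -0.5]
finger_gap: 0.0512
gripper_force: 0.0
```

```bash
python3 -m creep '[[[0.04,-0.12,0,0,0,0,0.2],[0.09,-0.25,0,0,0,0,0.2],[0.13,-0.38,0,0,0,0,0.2],[0.18,-0.5,0,0,0,0,0.4],[0.22,-0.62,0,0,0,0,0.4],[0.27,-0.75,0,0,0,0,0.4],[0.31,-0.88,0,0,0,0,0.4],[0.36,-1,0,0,0,0,0.4]]]'
python3 -m creep '[[[0.04,-0.12,0,0,0,0,0.4],[0.09,-0.25,0,0,0,0,0.4],[0.13,-0.38,0,0,0,0,0.4],[0.18,-0.5,0,0,0,0,0.4],[0.22,-0.62,0,0,0,0,0.4],[0.27,-0.75,0,0,0,0,0.4],[0.31,-0.88,0,0,0,0,0.4],[0.36,-1,0,0,0,0,0.4]]]'
python3 -m creep '[[[0.04,-0.12,0,0,0,0,0.4],[0.09,-0.25,0,0,0,0,0.4],[0.13,-0.38,0,0,0,0,0.4],[0.18,-0.5,0,0,0,0,0.4],[0.22,-0.62,0,0,0,0,0.4],[0.27,-0.75,0,0,0,0,0.4],[0.31,-0.88,0,0,0,0,0.4],[0.36,-1,0,0,0,0,0.4]]]'
python3 -m creep '[[[0.04,-0.12,0,0,0,0,0.4],[0.09,-0.25,0,0,0,0,0.4],[0.13,-0.38,0,0,0,0,0.4],[0.18,-0.5,0,0,0,0,0.4],[0.22,-0.62,0,0,0,0,0.4],[0.27,-0.75,0,0,0,0,0.4],[0.31,-0.88,0,0,0,0,0.4],[0.37,-1,0,0,0,0,0.4]]]'
python3 w.py red .09; ls -t pics|head -1
```

```text
time_s: 36.5
ee_pos: [0.5691, -0.183, 0.1453]
tcp_rot: [-0.0, 1.0, -0.0, -0.0]
contact_force: [-0.3, 0.4, -1.0]
finger_gap: 0.0597
gripper_force: 0.0
time_s: 37.5
ee_pos: [0.6051, -0.083, 0.1453]
tcp_rot: [-0.0, 1.0, -0.0, -0.0]
contact_force: [-0.5, 0.7, -0.3]
finger_gap: 0.0598
gripper_force: 0.0
time_s: 38.5
ee_pos: [0.6411, 0.017, 0.1453]
tcp_rot: [-0.0, 1.0, -0.0, -0.0]
contact_force: [0.9, -0.5, 0.4]
finger_gap: 0.0595
gripper_force: 0.0
time_s: 39.5
ee_pos: [0.6781, 0.117, 0.1453]
tcp_rot: [-0.0, 1.0, -0.0, -0.0]
contact_force: [0.2, -0.5, 0.2]
finger_gap: 0.0599
gripper_force: 0.0
tcp [0.6781 0.117  0.1453]
[322. 215.] 2022 [322. 214.] 26 world [0.6859 0.1218 0.09  ] move x,y units [ 0.077 -0.047]
w39.5.png
```

```bash
python3 -m creep '[[[0.02,-0.02,0.12,0,0,0,0.4],[0.02,-0.02,0.26,0,0,0,0.4],[0.02,-0.02,0.4,0,0,0,0.4],[0.02,-0.02,0.54,0,0,0,0.4],[0.02,-0.02,0.68,0,0,0,0.4],[0.02,-0.02,0.78,0,0,0,0.4],[0.02,-0.02,0.78,0,0,0,0.2],[0.02,-0.02,0.78,0,0,0,-0.2]]]' 30
python3 -m creep '[[[0,0,0,0,0,0,-0.5],[0,0,0,0,0,0,-0.5],[0,0,0,0,0,0,-0.5],[0,0,-0.1,0,0,0,-0.5],[0,0,-0.25,0,0,0,-0.5],[0,0,-0.45,0,0,0,-0.5],[0,0,-0.7,0,0,0,-0.5],[0,0,-0.95,0,0,0,-0.5]]]'
python3 -m creep '[[[0,0.05,-0.15,0,0,0,-0.5],[-0.02,0.13,-0.3,0,0,0,-0.5],[-0.05,0.25,-0.45,0,0,0,-0.5],[-0.08,0.37,-0.45,0,0,0,-0.5],[-0.11,0.5,-0.45,0,0,0,-0.5],[-0.13,0.62,-0.45,0,0,0,-0.5],[-0.15,0.74,-0.45,0,0,0,-0.5],[-0.17,0.86,-0.45,0,0,0,-0.5]]]'
python3 -m creep '[[[-0.02,0.12,0,0,0,0,-0.5],[-0.05,0.24,0,0,0,0,-0.5],[-0.07,0.36,0,0,0,0,-0.5],[-0.1,0.48,0,0,0,0,-0.5],[-0.12,0.6,0,0,0,0,-0.5],[-0.14,0.72,0,0,0,0,-0.5],[-0.16,0.84,0,0,0,0,-0.5],[-0.18,0.96,0,0,0,0,-0.5]]]'
python3 -m creep '[[[-0.02,0.12,0,0,0,0,-0.5],[-0.05,0.24,0,0,0,0,-0.5],[-0.07,0.36,0,0,0,0,-0.5],[-0.1,0.48,0,0,0,0,-0.5],[-0.12,0.6,0,0,0,0,-0.5],[-0.14,0.72,0,0,0,0,-0.5],[-0.16,0.84,0,0,0,0,-0.5],[-0.18,0.96,0,0,0,0,-0.5]]]'
python3 -m creep '[[[-0.02,0.12,0,0,0,0,-0.5],[-0.05,0.24,0,0,0,0,-0.5],[-0.07,0.36,0,0,0,0,-0.5],[-0.1,0.48,0,0,0,0,-0.5],[-0.12,0.6,0,0,0,0,-0.5],[-0.14,0.72,0,0,0,0,-0.5],[-0.16,0.84,0,0,0,0,-0.5],[-0.18,0.96,0,0,0,0,-0.5]]]'
```

```text
time_s: 40.55
ee_pos: [0.6803, 0.1181, 0.0678]
tcp_rot: [-0.0, 1.0, -0.0, 0.0]
contact_force: [-0.2, -0.8, 0.5]
finger_gap: 0.035
gripper_force: 0.0
time_s: 41.55
ee_pos: [0.6801, 0.1181, 0.1646]
tcp_rot: [-0.0, 1.0, -0.0, 0.001]
contact_force: [0.3, -0.3, -1.3]
finger_gap: 0.031
gripper_force: 29.9
time_s: 42.55
ee_pos: [0.6627, 0.0312, 0.207]
tcp_rot: [0.0, 1.0, -0.0, -0.0]
contact_force: [-0.0, 0.1, -1.1]
finger_gap: 0.0307
gripper_force: 29.9
time_s: 43.55
ee_pos: [0.6447, -0.0647, 0.2073]
tcp_rot: [0.0, 1.0, -0.0, -0.0]
contact_force: [-0.0, 0.3, -1.3]
finger_gap: 0.0311
gripper_force: 29.9
time_s: 44.55
ee_pos: [0.6267, -0.1608, 0.2073]
tcp_rot: [0.0, 1.0, -0.0, 0.0]
contact_force: [-0.5, 0.5, -2.2]
finger_gap: 0.031
gripper_force: 29.9
time_s: 45.55
ee_pos: [0.6087, -0.2567, 0.2073]
tcp_rot: [0.0, 1.0, -0.0, 0.0]
contact_force: [0.8, 0.4, -1.7]
finger_gap: 0.0307
gripper_force: 29.9
```

Remaining shift to the red well at (.597,-.330) is x -.12, y +.73. After that the tool goes down 1.32.

```bash
python3 -m creep '[[[-0.02,0.12,0,0,0,0,-0.5],[-0.04,0.24,0,0,0,0,-0.5],[-0.06,0.36,0,0,0,0,-0.5],[-0.08,0.48,0,0,0,0,-0.5],[-0.1,0.6,0,0,0,0,-0.5],[-0.12,0.7,0,0,0,0,-0.5],[-0.12,0.73,0.06,0,0,0,-0.5],[-0.12,0.73,0.16,0,0,0,-0.5]]]'
python3 -m creep '[[[0,0,0.12,0,0,0,-0.5],[0,0,0.24,0,0,0,-0.5],[0,0,0.36,0,0,0,-0.5],[0,0,0.48,0,0,0,-0.5],[0,0,0.6,0,0,0,-0.5],[0,0,0.72,0,0,0,-0.5],[0,0,0.84,0,0,0,-0.5],[0,0,0.94,0,0,0,-0.5]]]'
python3 -m creep '[[[0,0,0.08,0,0,0,-0.5],[0,0,0.14,0,0,0,-0.5],[0,0,0.19,0,0,0,-0.5],[0,0,0.21,0,0,0,-0.5],[0,0,0.21,0,0,0,-0.3],[0,0,0.21,0,0,0,0],[0,0,0.21,0,0,0,0.2],[0,0,0.21,0,0,0,0.2]]]'
python3 -m creep '[[[0,0,-0.12,0,0,0,0.2],[0,0,-0.24,0,0,0,0.2],[0,0,-0.4,0,0,0,0.2],[0,0,-0.6,0,0,0,0.2],[0,0,-0.8,0,0,0,0.2],[0,0.2,-0.9,0,0,0,0.2],[0,0.4,-0.9,0,0,0,0.2],[0,0.6,-0.9,0,0,0,0.2]]]'
python3 -m creep '[[[0,0.15,0,0,0,0,0.2],[0,0.3,0,0,0,0,0.2],[0,0.45,0,0,0,0,0.2],[0,0.6,0,0,0,0,0.2],[0,0.75,0,0,0,0,0.2],[0,0.9,0,0,0,0,0.2],[0,0.9,0,0,0,0,0.2],[0,0.9,0,0,0,0,0.2]]]'
python3 - <<'E'
from h import *
p,d=imaging.read_camera("top");cv2.imwrite("pics/t2.png",cv2.resize(p[100:290,230:520,::-1],None,fx=2,fy=2))
p,d=imaging.read_camera("scene");cv2.imwrite("pics/s2.png",cv2.resize(p[140:300,130:400,::-1],None,fx=2.5,fy=2.5))
p,_=imaging.read_camera("top")
for c in H:
    n,l,st,ce=cv2.connectedComponentsWithStats(mask(p,c))
    for i in range(1,n):
        if 60<st[i,4]<700 and 240<ce[i,0]<500 and 125<ce[i,1]<275: print(c,ce[i].round(1),st[i,4],pts('top',[ce[i]],z=.09)[0].round(4))
E
```

```text
time_s: 46.55
ee_pos: [0.5969, -0.3289, 0.1909]
tcp_rot: [-0.0, 1.0, -0.0, 0.0]
contact_force: [0.3, -0.4, -0.6]
finger_gap: 0.0307
gripper_force: 29.9
time_s: 47.55
ee_pos: [0.5967, -0.3289, 0.0964]
tcp_rot: [-0.0, 1.0, -0.0, -0.0]
contact_force: [-0.4, 0.1, -0.8]
finger_gap: 0.0309
gripper_force: 29.9
time_s: 48.55
ee_pos: [0.597, -0.329, 0.0766]
tcp_rot: [0.0, 1.0, -0.0, 0.0]
contact_force: [0.1, -0.2, -0.3]
finger_gap: 0.0512
gripper_force: 0.0
time_s: 49.55
ee_pos: [0.5958, -0.3913, 0.1655]
tcp_rot: [0.0, 1.0, -0.001, -0.001]
contact_force: [-0.0, -0.2, 0.2]
finger_gap: 0.0512
gripper_force: 0.0
time_s: 50.55
ee_pos: [0.5969, -0.4783, 0.1662]
tcp_rot: [-0.0, 1.0, 0.0, 0.0]
contact_force: [-0.1, 0.3, 1.1]
finger_gap: 0.0512
gripper_force: 0.0
red [467.6 175.9] 673 [ 0.59   -0.3177  0.09  ]
yellow [368.  147.2] 176 [ 0.656  -0.1123  0.09  ]
yellow [428.1 182.6] 276 [ 0.5778 -0.2352  0.09  ]
yellow [437.8 175. ] 191 [ 0.5934 -0.256   0.09  ]
green [478.1 206.5] 210 [ 0.5258 -0.3356  0.09  ]
green [471.4 223.7] 120 [ 0.4904 -0.3196  0.09  ]
blue [432.9 214.8] 377 [ 0.5103 -0.2417  0.09  ]
blue [441.4 211.2] 181 [ 0.5175 -0.2596  0.09  ]
blue [372.  255.7] 187 [ 0.4287 -0.1133  0.09  ]
```

View pics/t2.png

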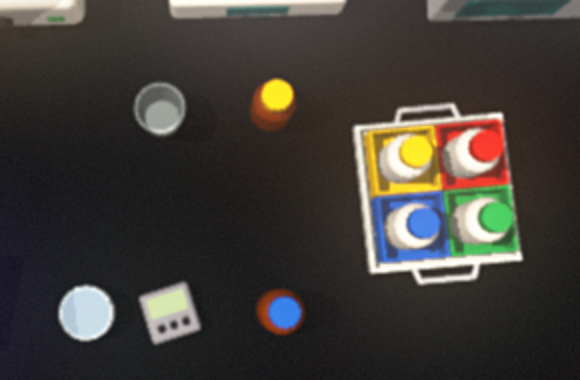

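View pics/s2.png

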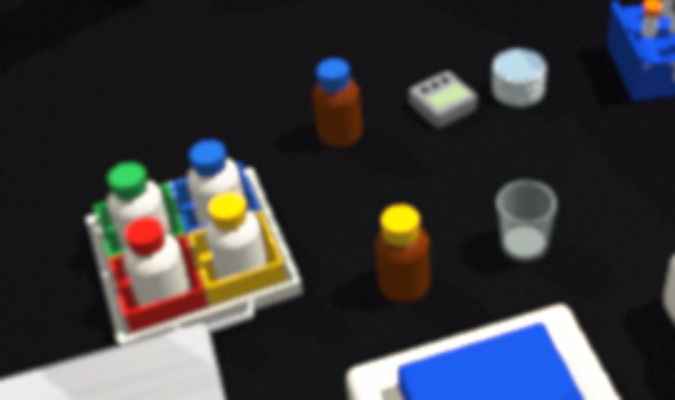

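All four bottles stand upright in the wells of their cap colours. In the top crop the caps are at yellow (416,152), red (484,147), blue (421,222) and green (495,217), each within a few mm of its well centre. The ambers haven't moved, and the gripper is clear.

```bash
python3 -c "
from cell import r
print(r.hand_in())"
```

```text
the job is handed in; nothing more can be done
None
```

I handed the job in at about 51 s: all four white bottles stand upright in the wells matching their caps, each lowered in, and both amber bottles are where they began; the hand-in gave no verdict back.

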